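# Set up the board tester: address switch, then mode dial

## Robot

A 7-joint arm with a two-finger parallel gripper is mounted at the origin on a cart in front of the work surface, level with it; the furniture and walls round the work are solid. World frame = base frame: x ahead of the robot, y to its left, z up, the work surface at z = 0. Lengths are in m, angles in degrees, forces in N, time in s.
With the tool pointing down it reaches from about 0.4 to 0.85 m from the base axis. Payload 6.9 kg.
Tool frame: the origin (TCP) lies between the finger pads; the fingertips stand 19 mm ahead of it and the grasp point (between the pads) is the TCP; z points along the fingers, y is the direction in which the jaws open and shut (so a half turn about z gives the same grasp; the last joint's range is limited). The gripper opens to 85 mm and grips with 20 to 120 N. Pads are 22 mm wide; open, the fingers measure 114 mm over their backs; the gripper's body (76 mm by 85 mm) begins 54 mm behind the grasp point. The pads swing forward as they close: fully open they stand 13 mm farther back than shut.
Start: joints at [6.045, 29.078, -13.613, 85.955, 7.202, 65.827, -8.869], TCP at [0.625, -0, 0.25] pointing down, gripper open.
Joint ranges: [-176.47, 176.47], [-13.61, 117.27], [-81.72, 77.17], [0.22, 143.17], [-87.28, 267.28], [10, 112.55], [-165.47, 165.47]. Speed limits (degrees/s): [136.94, 136.94, 180, 180, 180, 180, 180].

## Interface

Orientations are given as [roll, pitch, yaw] about the fixed x, y, z axes, in that order (R = Rz(yaw) Ry(pitch) Rx(roll)).
In Python, from station import get_state, get_image, finish_job gives the robot as it stands.
- The arm moves only by the tool step_arm, never from a script. Its argument "increments" is a list of rows, each an object with "offset": the shift along the tool's x, y, z in mm, a list of three; "delta_rot": the turn, a rotation vector about the tool's x, y, z in degrees, a list of three; "jaw": the opening, from 0 (shut) to 1 (fully open). A call has 1 to 8 rows; each row is the pose to reach, as a shift and turn from the pose commanded when the call began, along the tool's axes at that moment; what a row does not reach only later rows make up. A row lasts 1/12 s, in which the tool goes at most 41.7 mm and 7.16 degrees, less where a joint would pass 70% of its speed; a pose out of reach is approached as far as the arm can. A call with a gripper value outside its range is refused whole. The fingers move at their own pace and stop on an object; "force" is the grip in N (left out, the last holds). Time passes only in rows, so rows that repeat a pose let the fingers close. It gives the time, the measured TCP pose, the force and the opening at its end, in the units of the state.
- get_state(): the state, without advancing time (a new reading comes with each control period).
- get_image(name): name is "scene" or "side" or "wrist"; returns a dict with "color" (420x560x3 uint8, red, green, blue), "fx", "fy", "cx", "cy" (pixels), "dist" ([k1, k2, p1, p2, k3] as OpenCV has them; the pictures are not rectified), "R" (3x3) and "t" (3): a world point X has camera coordinates R X + t. Camera axes: x right, y down, z forward; pixel columns grow to the right and rows downward; lengths in m; the calibration is good to about 2 mm. A picture is of the moment at which its call begins. There is no depth.
- finish_job(): hands the job in, once; it reports no verdict.
The state is a dict: "clock": time; "joints": joint angles; "joint_vel": joint speeds; "joint_efforts": joint torques, N m; "ee_pos": TCP position; "tool_rot": TCP orientation; "contact_force": force on the tool from outside, world axes, zero at the start; "wrist_torque": the same for the moment, N m; "opening": finger opening in m.
Only numpy, scipy, OpenCV 4.12 (cv2) and the standard library are available. Lean on these libraries where they do the work, as an engineer would, in place of code of your own. Each camera call takes 0.05 s, during which the arm holds its last target.

## Task

Set up the board tester for the next board. First pick up the white stylus and with its tip push the orange switch lever fully over, away from you, without touching the switches with the gripper and leaving the white levers as they are; then lay the stylus flat on the bench again and turn the dial knob until its white pointer has clicked in at the orange dot. Leave the other things on the bench where they are.

Things in the scene. Friction and masses are not known exactly. Their poses are not given: they have to be found in the camera images.
- tester: the grey board tester, fixed, 160 (x) x 300 (y) x 131 mm. Origin: on its underside, 75 mm behind its front edge, half way along its width. Its +x points away from the front, +y to the left, z up. Left half (y 0 to 150 mm): a panel sloping 35 deg, rising from 40 mm at the front edge to 131 mm at x = +55 mm, then level to x = +85 mm. Right half (y -150 to 0): a level deck 45 mm high with the switches, and behind it (x from +40 to +85 mm) a riser 85 mm high.
- dial_center (a point): point where the knob's axis meets the sloped panel, the middle of a flat black dial disc 96 mm across. Its z axis is the knob axis, pointing out of the panel (up and 35 deg towards the front); its x axis points up the slope, its y axis to the left.
- knob_grip (a point): point on the knob axis, 26 mm out of the panel, inside the grip bar; it turns with the knob: its z axis is the knob axis, its x axis points along the bar to the pointer end, its y axis across the bar. Knob: a grey disc 54 mm across reaching 9 mm out of the panel, on it a bar 46 mm long, 14 mm wide, from 9 to 34 mm out of the panel, with a white pointer line at one end.
- orange_mark (a point): the middle of the orange dot (12 mm) on the dial disc, 40 mm from the axis; the setting wanted. Five white ticks mark the other settings.
- knob (a joint): turn of the dial knob in rad, growing clockwise as seen from in front of the panel. Six click-stops 0.524 rad (30 deg) apart: 0, 0.524, 1.047, 1.571, 2.094 (the orange dot), 2.618, with stops at both ends. At 0 the pointer is 75 deg anticlockwise of straight up the slope; it starts at 0 or 0.524. A spring detent pulls it into the nearest stop when let go; passing from one to the next takes under 0.15 N m.
- switch_a: the switch with the orange lever, fixed on the tester's deck. Origin on the deck (45 mm up) under the lever's hinge; x points away from the front. The hinge runs along y, 7 mm above the origin. Four switches stand in a row 26 mm apart along the tester's y, in random order; each has a base 36 (x) x 20 (y) x 8 mm high and a lever 30 mm long from the hinge, 10 mm wide (y), 5 mm thick.
- switch_b: a white switch; origin on the deck under the hinge
- switch_c: a white switch; origin on the deck under the hinge
- switch_d: a white switch; origin on the deck under the hinge
- switch_a_lever (a joint): orange lever: 0 leaning 26 deg from upright towards the front (start), 0.9 rad leaning 26 deg away (fully over). Stiff: it stays where it is left, and takes about 2 N, half way up, to move.
- switch_b_lever (a joint): a white lever, same values; starts at 0
- switch_c_lever (a joint): a white lever, same values; starts at 0
- switch_d_lever (a joint): a white lever, same values; starts at 0
- stylus: loose white plastic stick, 150 mm long, about 30 g, lying flat on the bench. Origin on its underside at mid length; x runs along it to the tip, z up. Handle with thin grey bands 14 mm wide and 12 mm high from x = -75 to +37 mm, then a narrow tip 8 x 8 mm to x = +75 mm.
- stylus_tip (a point): the end of the stylus tip, on its centre line, 6 mm above the underside
- multimeter: bystander: teal and grey pocket multimeter, 150 x 74 x 44 mm, left of the tester on the pale desk
- spool: bystander: dark solder spool, 60 x 60 x 34 mm
- tin: bystander: foil tin with a red lid, 57 x 57 x 68 mm, behind the tester
- cutters: bystander: red-handled side cutters, 109 x 58 x 12 mm, in front of the tester
- syringe: bystander: flux syringe, 169 x 26 x 17 mm, in front of the tester
- chips: bystander: yellow chip case, 95 x 88 x 23 mm, on the pale desk at the left
Not all that is in view belongs to the job. What is shaped like the stylus but turquoise is not meant.

How it is judged (in metres and radians):
On the way, in this order (a step that is already met when the one before it is completed fails the run):
1. the orange lever is pushed fully over (above 0.75 rad) while the stylus is held off the bench (value of joint switch_a_lever above 0.75 rad and height (world z) of stylus above 0.03 m), for 0.1 s.
2. the stylus lies flat on the bench again, let go (height (world z) of stylus below 0.015 m and contact force between the fingers and stylus below 0.1 N and linear speed of stylus below 0.03 m/s), for 0.1 s.
3. the knob sits at the click-stop of the orange dot (within 0.13 rad) (value of joint knob between 1.964 and 2.224 rad), for 0.3 s.
At the end, for the whole second after the job is handed in: knob within 0.13 rad of 2.094 (the orange dot); orange lever over 0.75 rad; white levers under 0.2 rad; stylus at rest, flat (within 10 deg) on the bench (all of step 3 and value of joint switch_a_lever above 0.75 rad and value of joint each of switch_b_lever, switch_c_lever, switch_d_lever below 0.2 rad and height (world z) of stylus between -0.03 and 0.015 m and angle between stylus's own x axis and vertical between 1.4 and 1.74 rad and linear speed of stylus below 0.02 m/s); the robot touches nothing.
It fails at once if the gripper or arm touches a switch (over 1 N) (contact force between any of the fingers, the arm and switch_a above 1 N or contact force between any of the fingers, the arm and switch_b above 1 N or contact force between any of the fingers, the arm and switch_c above 1 N or contact force between any of the fingers, the arm and switch_d above 1 N).
It fails at once if a white lever is pushed over (above 0.4 rad) (value of joint any of switch_b_lever, switch_c_lever, switch_d_lever above 0.4 rad).
It fails at once if a bystander is moved by more than 40 mm (distance of any of multimeter, spool, tin, cutters, syringe, chips from where it was at the start of the episode above 0.04 m).
It also fails if it takes over 72 s, if anything falls off the work surface, if the arm or the gripper's body presses on something with over 40 N, if the wrist force passes 120 N, or if a joint passes its speed limit or range.

## Working session

There is one attempt and no reset: what is moved stays moved. The work goes in short steps, Python scripts to look and compute and a tool call to move; the robot and the scene stay as the last step left them, time stands still between calls to the robot, and variables do not carry over. Pictures are saved under pics/ and viewed, and the job is handed in when it is done.

Besides the shell and the picture viewer there is one more tool, called as a command line: name --argument value ..., lists and objects as JSON in quotes. step_arm: Moves the arm, as the interface text tells. Its arguments: {"type":"object","properties":{"increments":{"type":"array","items":{"type":"object","properties":{"offset":{"type":"array","items":{"type":"number"}},"delta_rot":{"type":"array","items":{"type":"number"}},"jaw":{"type":"number"}}}},"force":{"type":"number"}},"required":["increments"]}

```bash
ls; mkdir -p pics; cat > h.py <<'E'
import numpy as np, cv2, pickle
from station import get_state, get_image, finish_job
from scipy.spatial.transform import Rotation as Ro
def snap(name,fn):
    im=get_image(name); cv2.imwrite('pics/'+fn+'.png',im['color'][:,:,::-1]); pickle.dump(im,open('pics/'+fn+'.pkl','wb')); return im
def K(im): return np.array([[im['fx'],0,im['cx']],[0,im['fy'],im['cy']],[0,0,1.]])
def proj(im,X):
    X=np.atleast_2d(np.array(X,float)); R=np.array(im['R']);t=np.array(im['t'])
    p,_=cv2.projectPoints(X,cv2.Rodrigues(R)[0],t,K(im),np.array(im['dist'])); return p[:,0]
def onplane(im,uv,z):
    uv=np.atleast_2d(np.array(uv,float)); n=cv2.undistortPoints(uv[:,None],K(im),np.array(im['dist']))[:,0]
    R=np.array(im['R']);t=np.array(im['t']); C=-R.T@t
    d=np.c_[n,np.ones(len(n))]@R
    return C+d*((z-C[2])/d[:,2])[:,None]
def load(fn): return pickle.load(open('pics/'+fn+'.pkl','rb'))
E
python3 - <<'E'
from h import *
print(get_state())
for n in ['scene','side','wrist']:
    im=snap(n,n+'0'); print(n,-np.array(im['R']).T@im['t'],im['fx'])
E
```

```text
pics
{'clock': 0.0, 'joints': array([  6.04395714,  29.12680492, -13.60850137,  86.00949327,
         7.20073805,  65.82725603,  -8.8664001 ]), 'joint_vel': array([ 0.03790121, -0.09052005, -0.02204823,  0.07839323, -0.03615242,
       -0.03969005,  0.01590756]), 'joint_efforts': array([ 1.19726570e-03, -6.20588279e+01, -2.18696728e+00, -2.49655455e+01,
        1.23123583e-02,  1.21321963e-02,  2.04169703e-05]), 'ee_pos': array([ 6.24520983e-01, -6.88392848e-05,  2.49410789e-01]), 'tool_rot': array([-1.79895095e+02,  1.02913293e-03,  9.00036989e+01]), 'contact_force': array([-0.92022686, -0.71815695, -0.48182334]), 'wrist_torque': array([-0.03502341, -0.02622691,  0.0013306 ]), 'opening': 0.08512967242592635}
scene [-1.0815934  -0.47879662  1.06955677] 538.3971237859214
side [ 0.16575483 -0.51659089  1.1865016 ] 405.08935641088294
wrist [0.6249099  0.06753866 0.37237551] 326.5531015714831
```

View pics/scene0.png

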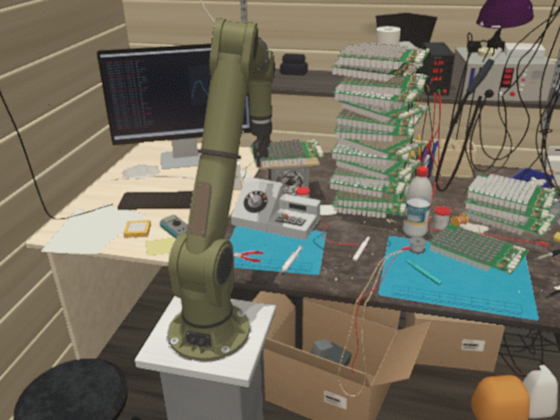

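View pics/side0.png

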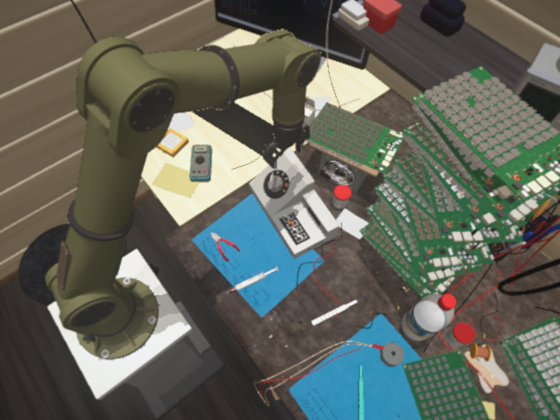

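View pics/wrist0.png

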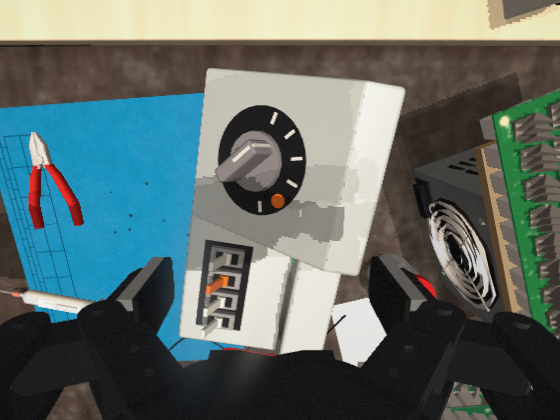

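```bash
python3 - <<'E'
from h import *
a=cv2.imread('pics/side0.png')
cv2.imwrite('pics/c1.png',cv2.resize(a[130:350,190:390],None,fx=3,fy=2.7,interpolation=cv2.INTER_CUBIC)[:600])
a=cv2.imread('pics/wrist0.png')
cv2.imwrite('pics/c2.png',cv2.resize(a[50:360,170:420],None,fx=1.9,fy=1.9,interpolation=cv2.INTER_CUBIC))
a=cv2.imread('pics/side0.png')
cv2.imwrite('pics/c3.png',cv2.resize(a[285:340,295:375],None,fx=8,fy=8,interpolation=cv2.INTER_CUBIC))
E
```

```text
(no output)
```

View pics/c1.png

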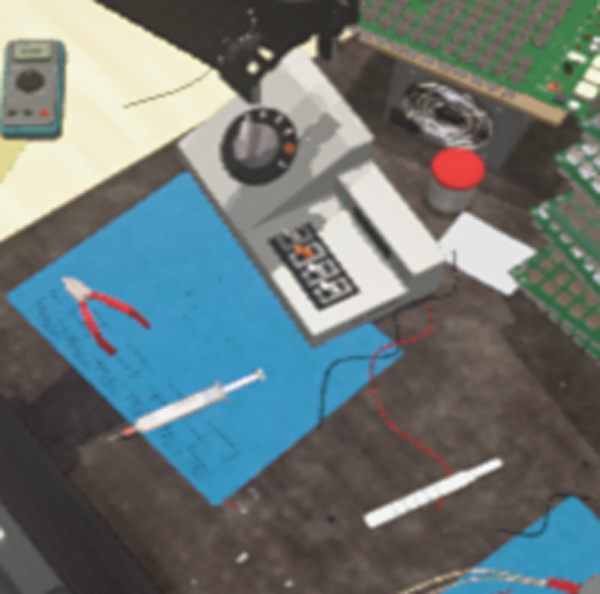

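View pics/c2.png

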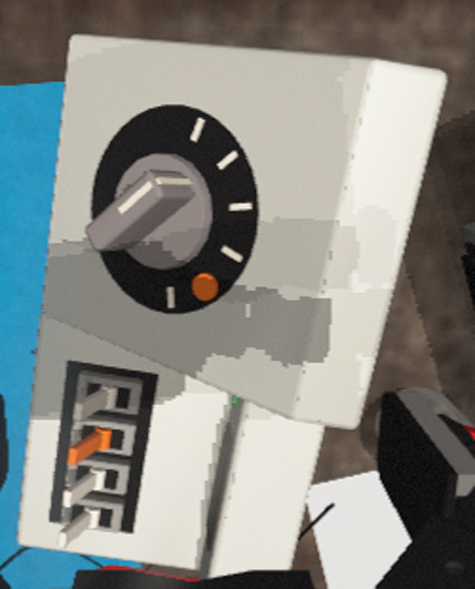

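View pics/c3.png

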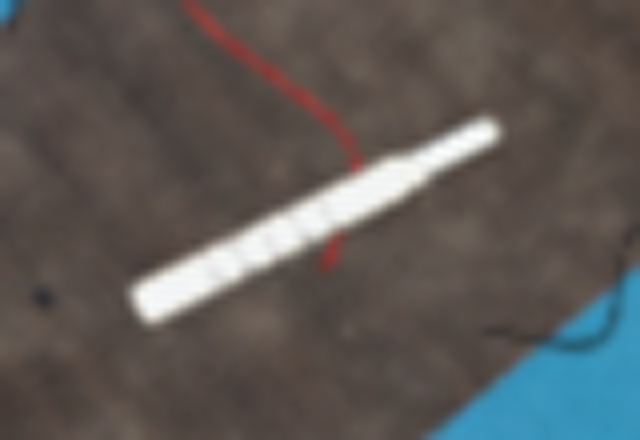

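```bash
cat > fit.py <<'E'
from h import *
from scipy.optimize import least_squares
w=load('wrist0'); s=load('side0')
c2=lambda u,v:(u/1.9+170,v/1.9+50)
c1=lambda u,v:(u/3+190,v/2.7+130)
P=[((-75,150,40),c2(72,35)),((55,150,131),c2(372,58)),((85,150,131),c2(445,73)),((85,0,131),c2(357,428)),((55,0,131),c2(295,418)),((-75,-150,45),c2(20,543))]
S=[((-75,-150,45),c1(313,335)),((-75,150,40),c1(181,145)),((85,-150,85),c1(450,262)),((85,0,131),c1(372,135)),]
def T(p,X):
    c,si=np.cos(p[2]),np.sin(p[2]); X=np.atleast_2d(X)/1000.
    return np.c_[p[0]+c*X[:,0]-si*X[:,1],p[1]+si*X[:,0]+c*X[:,1],X[:,2]]
def res(p):
    r=[]
    for im,L in((w,P),(s,S)):
        r.append((proj(im,T(p,[l[0] for l in L]))-[l[1] for l in L]).ravel())
    return np.concatenate(r)
o=least_squares(res,[.65,0,0],loss='soft_l1')
if __name__=='__main__':
    p=o.x; print(p,np.degrees(p[2])); print(res(p).reshape(-1,2).round(1))
    ends=onplane(s,[(356.5,301.4),(312.75,323.4)],0.008); print(ends,np.linalg.norm(ends[0]-ends[1]))
    d=ends[0]-ends[1]; print('stylus yaw',np.degrees(np.arctan2(d[1],d[0])),ends.mean(0))
    # dot, switch
    th=np.radians(35)
    def onslope(im,uv):
        from scipy.optimize import fsolve
        f=lambda a: proj(im,T(p,[[-75+a[0]*np.cos(th),a[1],40+a[0]*np.sin(th)]]))[0]-uv
        return fsolve(f,[80,75])
    e=onslope(w,c2(205,287)); print('dot slope,y',e)
    print('disc pts',[onslope(w,c2(*q)).round(1) for q in((93,213),(257,213),(173,105),(172,313))])
    inv=lambda X:np.array([[np.cos(p[2]),np.sin(p[2])],[-np.sin(p[2]),np.cos(p[2])]])@((X[:2]-p[:2])*1000)
    for q in((68,362),(157,374),(133,532),(51,521),(128,438),(118,438)): print('sw',q,inv(onplane(w,[c2(*q)],.045)[0]).round(1))
    for q in((72,450),(67,497),(62,541)): print('levertop',q,inv(onplane(w,[c2(*q)],.079)[0]).round(1))
E
python3 fit.py
```

```text
[ 0.61295645 -0.04710081 -0.15425225] -8.838003170552716
[[-2.9 -0.4]
 [ 0.1 -0.6]
 [ 3.7 -1.4]
 [ 1.7  4.3]
 [-1.7  4.4]
 [-2.3  3.9]
 [ 0.4  0.1]
 [-2.  -0.9]
 [ 0.2 -2.1]
 [ 1.1  0.8]]
[[ 0.57318226 -0.40230254  0.008     ]
 [ 0.42954331 -0.36980681  0.008     ]] 0.1472688750317029
stylus yaw -12.747554008580552 [ 0.50136278 -0.38605468  0.008     ]
dot slope,y [104.23376255  47.18967312]
disc pts [array([31.3, 66.2]), array([123.6,  85.1]), array([ 71.9, 123.6]), array([88.5, 30. ])]
sw (68, 362) [-55.7 -21.4]
sw (157, 374) [ -5.1 -20.8]
sw (133, 532) [  -5.2 -125.7]
sw (51, 521) [ -55.4 -125.8]
sw (128, 438) [-16.2 -63.1]
sw (118, 438) [-22. -64.]
levertop (72, 450) [-43.4 -56.1]
levertop (67, 497) [-43.1 -84.6]
levertop (62, 541) [ -43.1 -112.4]
```

```bash
cat > go.py <<'E'
from h import *
import sys
def go(pos,R,msg=''):
    st=get_state(); R0=Ro.from_euler('xyz',st['tool_rot'],degrees=True); 
    off=R0.inv().apply(np.array(pos)-st['ee_pos'])*1000; rv=(R0.inv()*R).as_rotvec(degrees=True)
    print(msg,'clk',round(st['clock'],2),'off',off.round(1),'rot',rv.round(2),'|',np.linalg.norm(off).round(),np.linalg.norm(rv).round(1)); return off,rv
def down(yaw): return Ro.from_euler('xyz',[180,0,yaw],degrees=True)
E
python3 - <<'E'
from go import *
y=np.radians(-12.75); d=np.array([np.cos(y),np.sin(y),0])
c=np.array([.5014,-.386,0])
go(c-.015*d+[0,0,.16],down(-12.75))
E
```

```text
clk 0.15 off [-382.6 -137.8   89.8] rot [-6.0000e-02  7.0000e-02  1.0275e+02] | 416.0 102.8
```

step_arm --increments '[{"offset": [-190, -70, 20], "delta_rot": [0, 0, 52], "jaw": 1}, {"offset": [-190, -70, 20], "delta_rot": [0, 0, 52], "jaw": 1}, {"offset": [-190, -70, 20], "delta_rot": [0, 0, 52], "jaw": 1}, {"offset": [-190, -70, 20], "delta_rot": [0, 0, 52], "jaw": 1}, {"offset": [-190, -70, 20], "delta_rot": [0, 0, 52], "jaw": 1}, {"offset": [-383, -138, 90], "delta_rot": [0, 0, 102.7], "jaw": 1}, {"offset": [-383, -138, 90], "delta_rot": [0, 0, 102.7], "jaw": 1}, {"offset": [-383, -138, 90], "delta_rot": [0, 0, 102.7], "jaw": 1}]'

```text
clock: 0.82
ee_pos: [0.5148, -0.3032, 0.1894]
tool_rot: [180.0, -0.0, 32.4]
contact_force: [0.4, -0.4, -0.4]
opening: 0.0851
```

```bash
python3 - <<'E'
from go import *
y=np.radians(-12.75); d=np.array([np.cos(y),np.sin(y),0])
c=np.array([.5014,-.386,0])
go(c-.015*d+[0,0,.16],down(-12.75)); print(get_state()['joints'])
E
```

```text
clk 0.82 off [-66.2  52.2  29.5] rot [ 2.000e-02 -2.000e-02  4.511e+01] | 89.0 45.1
[ 26.14945611  29.39772369   3.14116138  95.507404    -1.87334946
  55.11925005 -27.6807745 ]
```

step_arm --increments '[{"offset": [-66, 52, 29], "delta_rot": [0, 0, 45.1], "jaw": 1}, {"offset": [-66, 52, 29], "delta_rot": [0, 0, 45.1], "jaw": 1}, {"offset": [-66, 52, 29], "delta_rot": [0, 0, 45.1], "jaw": 1}, {"offset": [-66, 52, 29], "delta_rot": [0, 0, 45.1], "jaw": 0.4}, {"offset": [-66, 52, 29], "delta_rot": [0, 0, 45.1], "jaw": 0.4}, {"offset": [-66, 52, 29], "delta_rot": [0, 0, 45.1], "jaw": 0.4}, {"offset": [-66, 52, 29], "delta_rot": [0, 0, 45.1], "jaw": 0.4}, {"offset": [-66, 52, 29], "delta_rot": [0, 0, 45.1], "jaw": 0.4}]'

```text
clock: 1.48
ee_pos: [0.4882, -0.3807, 0.1604]
tool_rot: [-180.0, 0.1, -12.5]
contact_force: [0.3, 0.3, 0.5]
opening: 0.0341
```

```bash
python3 - <<'E'
from go import *
snap('wrist','w1'); print(get_state()['joints'],get_state()['ee_pos'],get_state()['opening'])
E
```

```text
[ 26.16669375  33.72326827  15.62537788  94.15634216 -10.68319561
  53.62932432 -56.66141048] [ 0.48822245 -0.38073383  0.16047396] 0.03407434185038844
```

View pics/w1.png

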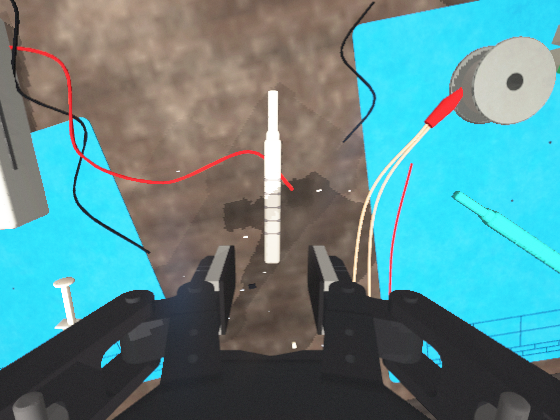

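```bash
python3 - <<'E'
from go import *
w=load('w1'); e=onplane(w,[(273,91),(272,263)],.010); print(e,np.linalg.norm(e[0]-e[1])); d=e[0]-e[1]; y=np.arctan2(d[1],d[0]); print(np.degrees(y),e.mean(0))
print(proj(w,[get_state()['ee_pos']]))
d=np.array([np.cos(y),np.sin(y),0]); c=e.mean(0); c[2]=0
go(c-.015*d+[0,0,.05],down(np.degrees(y)))
E
```

```text
[[ 0.57264456 -0.39985099  0.01      ]
 [ 0.4281599  -0.36723584  0.01      ]] 0.14812010623556346
-12.720425983753778 [ 0.50040223 -0.38354342  0.01      ]
[[273.53893048 282.95157529]]
 clk 1.53 off [ -2.4   0.  110.5] rot [-0.    0.04  0.41] | 111.0 0.4
```

step_arm --increments '[{"offset": [-2, 0, 110], "delta_rot": [0, 0, 0.3], "jaw": 0.4}, {"offset": [-2, 0, 110], "delta_rot": [0, 0, 0.3], "jaw": 0.4}, {"offset": [-2, 0, 110], "delta_rot": [0, 0, 0.3], "jaw": 0.4}, {"offset": [-2, 0, 120], "delta_rot": [0, 0, 0.3], "jaw": 0.4}, {"offset": [-2, 0, 125], "delta_rot": [0, 0, 0.3], "jaw": 0.4}, {"offset": [-2, 0, 130], "delta_rot": [0, 0, 0.3], "jaw": 0.4}, {"offset": [-2, 0, 130], "delta_rot": [0, 0, 0.3], "jaw": 0.4}]'

```text
clock: 2.12
ee_pos: [0.4868, -0.3811, 0.0315]
tool_rot: [180.0, -0.1, -12.7]
contact_force: [-0.8, 0.1, -0.5]
opening: 0.0341
```

```bash
python3 - <<'E'
from go import *
snap('wrist','w2'); print(get_state()['ee_pos'],get_state()['contact_force'])
E
```

```text
[ 0.48697587 -0.3812246   0.03204151] [-0.53132743 -0.76985835  0.5103597 ]
```

View pics/w2.png

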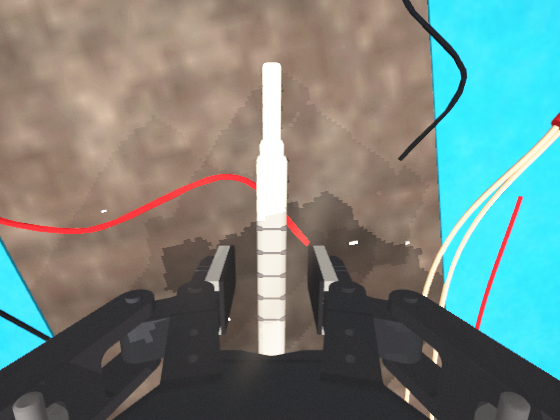

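step_arm --increments '[{"offset": [0, 0, 3], "jaw": 0.4}, {"offset": [0, 0, 6], "jaw": 0.3}, {"offset": [0, 0, 8], "jaw": 0.22}, {"offset": [0, 0, 9], "jaw": 0.22}]' --force 40

```text
invalid input
```

step_arm --increments '[{"offset": [0, 0, 0], "jaw": 0.05}, {"offset": [0, 0, 0], "jaw": 0.05}, {"offset": [0, 0, 0], "jaw": 0.05}, {"offset": [0, 0, 0], "jaw": 0.05}]' --force 40

```text
invalid input
```

```bash
python3 - <<'E'
from go import *
snap('wrist','w3'); print(get_state()['ee_pos'],get_state()['contact_force'])
E
```

```text
[ 0.48710318 -0.38128998  0.03236992] [ 0.01787123 -0.73583229  0.45058779]
```

View pics/w3.png

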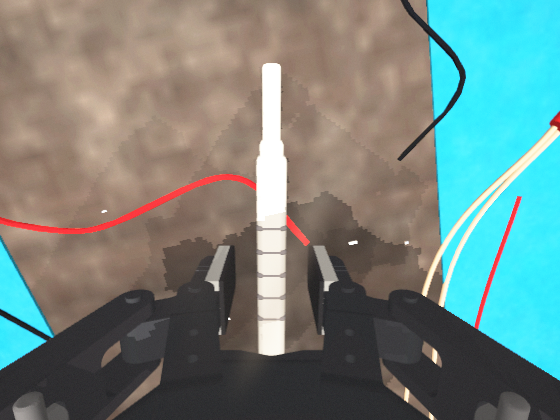

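step_arm --increments '[{"offset": [0, 0, 3], "delta_rot": [0, 0, 0], "jaw": 0.4}, {"offset": [0, 0, 6], "delta_rot": [0, 0, 0], "jaw": 0.3}, {"offset": [0, 0, 8], "delta_rot": [0, 0, 0], "jaw": 0.22}, {"offset": [0, 0, 8], "delta_rot": [0, 0, 0], "jaw": 0.22}]' --force 40

```text
clock: 2.55
ee_pos: [0.4862, -0.3804, 0.0226]
tool_rot: [-180.0, 0.0, -12.7]
contact_force: [0.4, 0.0, 0.5]
opening: 0.0186
```

step_arm --increments '[{"offset": [0, 0, 0], "delta_rot": [0, 0, 0], "jaw": 0.05}, {"offset": [0, 0, 0], "delta_rot": [0, 0, 0], "jaw": 0.05}, {"offset": [0, 0, 0], "delta_rot": [0, 0, 0], "jaw": 0.05}, {"offset": [0, 0, 0], "delta_rot": [0, 0, 0], "jaw": 0.05}]' --force 40

```text
clock: 2.88
ee_pos: [0.4863, -0.3806, 0.0229]
tool_rot: [180.0, -0.0, -12.7]
contact_force: [-0.6, 0.7, 0.9]
opening: 0.0122
```

```bash
python3 - <<'E'
from go import *
snap('wrist','w4'); print(get_state()['ee_pos'],get_state()['contact_force'],get_state()['opening'])
E
```

```text
[ 0.48629201 -0.38060979  0.02288605] [-0.47605398  0.79983958  0.721011  ] 0.012765683395154513
```

View pics/w4.png

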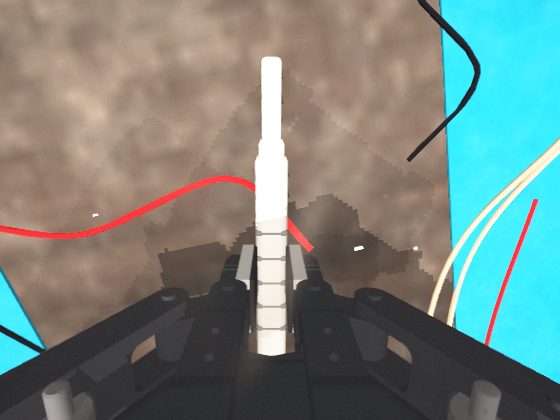

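```bash
cat >> go.py <<'E'
from fit import T,o
p=o.x
def tipto(x,y,z,ahead=89,below=17):
    X=T(p,[[x-ahead,y,z+below]])[0]; return go(X,down(np.degrees(p[2])),'tip %s'%((x,y,z),))
E
python3 - <<'E'
from go import *
tipto(-70,-60.5,120);tipto(-70,-60.5,69)
E
```

```text
tip (-70, -60.5, 120) clk 2.93 off [-104.3 -282.1 -114.1] rot [ 0.   -0.   -3.86] | 322.0 3.9
tip (-70, -60.5, 69) clk 2.93 off [-104.3 -282.1  -63.1] rot [ 0.   -0.   -3.86] | 307.0 3.9
```

step_arm --increments '[{"offset": [0, 0, -40], "delta_rot": [0, 0, 0], "jaw": 0.05}, {"offset": [0, 0, -80], "delta_rot": [0, 0, 0], "jaw": 0.05}, {"offset": [-10, -20, -110], "delta_rot": [0, 0, 0], "jaw": 0.05}, {"offset": [-22, -58, -114], "delta_rot": [0, 0, -1], "jaw": 0.05}, {"offset": [-36, -96, -114], "delta_rot": [0, 0, -2], "jaw": 0.05}, {"offset": [-50, -134, -114], "delta_rot": [0, 0, -3], "jaw": 0.05}, {"offset": [-64, -172, -114], "delta_rot": [0, 0, -3.9], "jaw": 0.05}, {"offset": [-78, -210, -114], "delta_rot": [0, 0, -3.9], "jaw": 0.05}]'

```text
clock: 3.6
ee_pos: [0.4557, -0.1568, 0.137]
tool_rot: [-180.0, -0.0, -8.8]
contact_force: [1.3, 0.5, -0.7]
opening: 0.0126
```

```bash
python3 - <<'E'
from go import *
tipto(-70,-60.5,120);print(get_state()['joints'])
E
```

```text
tip (-70, -60.5, 120) clk 3.6 off [-20.4 -72.1   0. ] rot [-0.01 -0.03  0.08] | 75.0 0.1
[  5.18107632  25.01627699  15.45342221 116.18884936 -10.11922715
  40.00805758 -71.73356   ]
```

step_arm --increments '[{"offset": [-10, -36, 0], "delta_rot": [0, 0, 0], "jaw": 0.05}, {"offset": [-20, -72, 0], "delta_rot": [0, 0, 0], "jaw": 0.05}, {"offset": [-20, -72, 0], "delta_rot": [0, 0, 0], "jaw": 0.05}, {"offset": [-20, -72, 0], "delta_rot": [0, 0, 0], "jaw": 0.05}]'

```text
clock: 3.93
ee_pos: [0.4475, -0.0818, 0.1369]
tool_rot: [-180.0, 0.0, -8.5]
contact_force: [0.6, -0.7, 1.2]
opening: 0.0126
```

```bash
python3 - <<'E'
from go import *
snap('wrist','w5');snap('side','s5'); tipto(-70,-60.5,69);print(get_state()['joints'])
E
```

```text
tip (-70, -60.5, 69) clk 4.03 off [-1.7 -2.2 51. ] rot [ 0.03 -0.04  0.04] | 51.0 0.1
[ -3.76150484  23.1640893   15.78001825 119.79791976  -9.91915874
  38.19942554 -80.17214429]
```

View pics/w5.png

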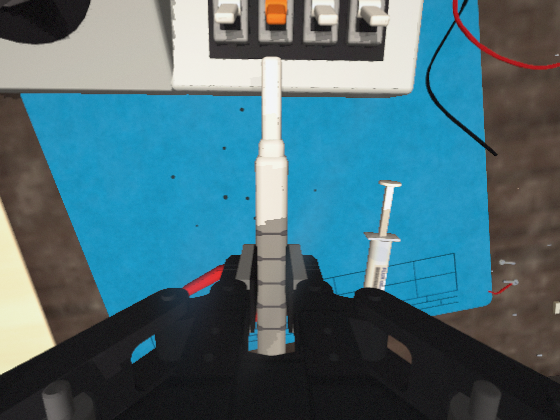

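View pics/s5.png

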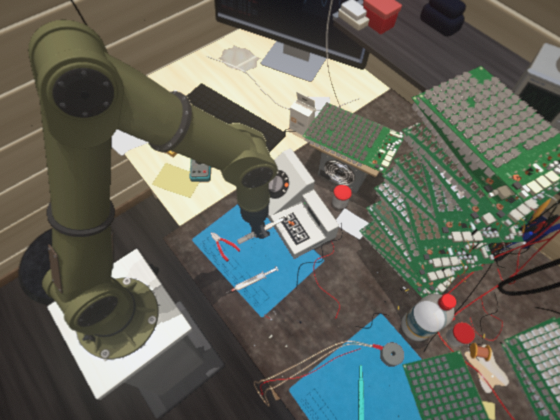

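```bash
python3 - <<'E'
from go import *
w=load('w5'); inv=lambda X:np.array([[np.cos(p[2]),np.sin(p[2])],[-np.sin(p[2]),np.cos(p[2])]])@((X[:2]-p[:2])*1000)
print(inv(onplane(w,[(276,23)],.079)[0]),inv(onplane(w,[(276,11)],.079)[0]),'tip',inv(onplane(w,[(271.5,58)],.124)[0]))
print(inv(onplane(w,[(172,88)],.045)[0]),inv(onplane(w,[(413,90)],.045)[0]))
X=inv(get_state()['ee_pos']);print(X)
print(p)
E
```

```text
[-46.09383678 -60.39240945] [-40.74566298 -60.33719579] tip [-69.52077467 -58.2920788 ]
[-74.29138261   3.46460852] [ -74.47384546 -146.38807804]
[-157.31097722  -62.71112393]
[ 0.61295645 -0.04710081 -0.15425225]
```

step_arm --increments '[{"offset": [-1, 0, 25], "delta_rot": [0, 0, 0], "jaw": 0.05}, {"offset": [-1, 0, 51], "delta_rot": [0, 0, 0], "jaw": 0.05}, {"offset": [-1, 0, 51], "delta_rot": [0, 0, 0], "jaw": 0.05}, {"offset": [-1, 0, 51], "delta_rot": [0, 0, 0], "jaw": 0.05}]'

```text
clock: 4.37
ee_pos: [0.4458, -0.0856, 0.0853]
tool_rot: [180.0, 0.2, -9.0]
contact_force: [-0.2, -0.3, -0.5]
opening: 0.0122
```

```bash
python3 - <<'E'
from go import *
snap('wrist','w6');snap('scene','sc6'); tipto(-70,-60.5,69)
a=cv2.imread('pics/sc6.png'); cv2.imwrite('pics/sc6c.png',cv2.resize(a[170:270,210:350],None,fx=5,fy=5,interpolation=cv2.INTER_CUBIC))
E
```

```text
tip (-70, -60.5, 69) clk 4.47 off [-0.9 -2.8  0.6] rot [ 0.02 -0.04 -0.07] | 3.0 0.1
```

View pics/w6.png

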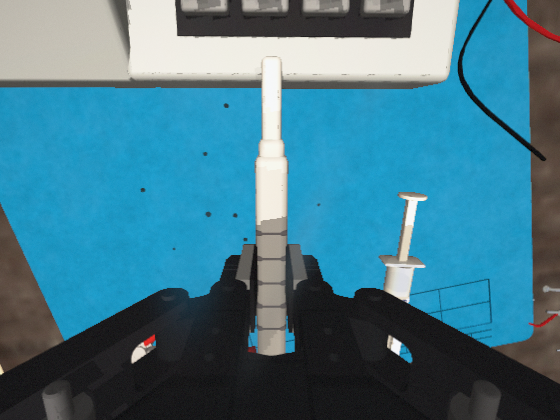

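View pics/sc6c.png

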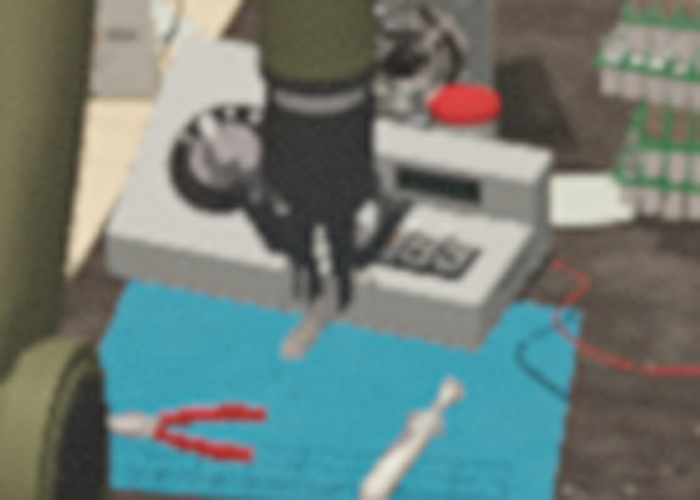

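step_arm --increments '[{"offset": [4, -3, 0], "delta_rot": [0, 0, 0], "jaw": 0.05}, {"offset": [12, -3, 0], "delta_rot": [0, 0, 0], "jaw": 0.05}, {"offset": [20, -3, 0], "delta_rot": [0, 0, 0], "jaw": 0.05}, {"offset": [26, -3, 0], "delta_rot": [0, 0, 0], "jaw": 0.05}, {"offset": [31, -3, 0], "delta_rot": [0, 0, 0], "jaw": 0.05}, {"offset": [36, -3, 0], "delta_rot": [0, 0, 0], "jaw": 0.05}]'

```text
clock: 4.97
ee_pos: [0.4828, -0.0867, 0.0858]
tool_rot: [-180.0, 0.1, -8.8]
contact_force: [-3.5, 0.4, 0.8]
opening: 0.0126
```

step_arm --increments '[{"offset": [3, 0, 0], "delta_rot": [0, 0, 0], "jaw": 0.05}, {"offset": [6, 0, 0], "delta_rot": [0, 0, 0], "jaw": 0.05}, {"offset": [8, 0, 0], "delta_rot": [0, 0, 0], "jaw": 0.05}, {"offset": [9, 0, 0], "delta_rot": [0, 0, 0], "jaw": 0.05}, {"offset": [9, 0, 0], "delta_rot": [0, 0, 0], "jaw": 0.05}]'

```text
clock: 5.38
ee_pos: [0.4891, -0.0877, 0.0852]
tool_rot: [-180.0, 0.3, -8.8]
contact_force: [-6.8, 0.7, 3.0]
opening: 0.0122
```

```bash
python3 - <<'E'
from go import *
snap('wrist','w7');snap('scene','sc7');snap('side','s7'); tipto(-24,-60.5,69); print(get_state()['contact_force'])
a=cv2.imread('pics/sc7.png')[190:250,260:340];b=cv2.imread('pics/s7.png')[185:265,255:345]
cv2.imwrite('pics/x7.png',cv2.hconcat([cv2.resize(a,(400,400),interpolation=cv2.INTER_CUBIC),cv2.resize(b,(400,400),interpolation=cv2.INTER_CUBIC)]))
E
```

```text
tip (-24, -60.5, 69) clk 5.53 off [ 3.2  1.4 -0.8] rot [-0.02  0.29  0.03] | 4.0 0.3
[-7.77146936  1.97082234  1.61269757]
```

View pics/w7.png

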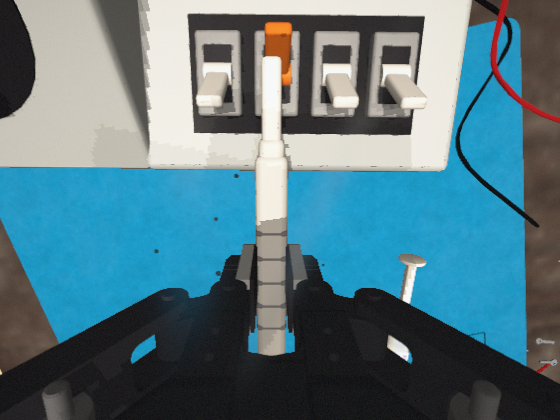

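View pics/x7.png

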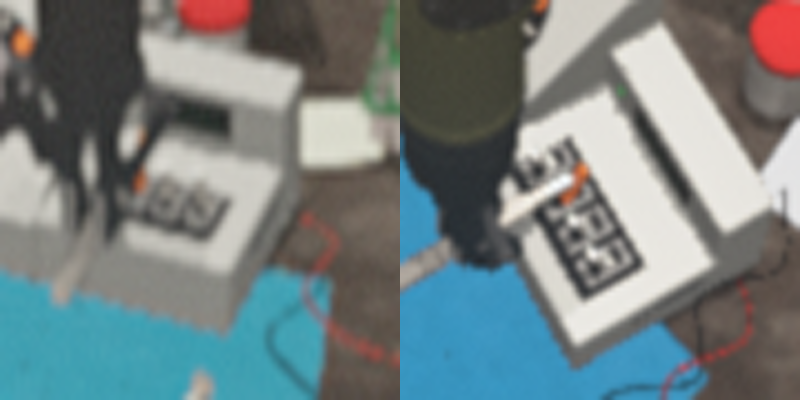

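step_arm --increments '[{"offset": [2, 1, 0], "delta_rot": [0, 0, 0], "jaw": 0.05}, {"offset": [3, 1, 0], "delta_rot": [0, 0, 0], "jaw": 0.05}, {"offset": [3, 1, 0], "delta_rot": [0, 0, 0], "jaw": 0.05}, {"offset": [3, 1, 0], "delta_rot": [0, 0, 0], "jaw": 0.05}]'

```text
clock: 5.87
ee_pos: [0.4894, -0.0883, 0.0847]
tool_rot: [-179.9, 0.6, -8.8]
contact_force: [-13.0, 3.5, 2.8]
opening: 0.0127
```

```bash
python3 - <<'E'
from go import *
snap('wrist','w8'); tipto(-24,-60.5,69); print(get_state()['contact_force'])
a=cv2.imread('pics/w8.png')[0:180,150:450]
cv2.imwrite('pics/x8.png',cv2.resize(a,None,fx=2.6,fy=2.6,interpolation=cv2.INTER_CUBIC))
w=load('w8'); 
for q in (0,.75,.9):
    a=q-np.radians(26); print(q,[proj(w,T(p,[[-30+30*np.sin(a)+s*2.5*np.cos(a),-60.5,52+30*np.cos(a)-s*2.5*np.sin(a)]]))[0].round() for s in(-1,1)])
E
```

```text
tip (-24, -60.5, 69) clk 5.92 off [ 2.8  0.9 -1.4] rot [-0.07  0.59  0.06] | 3.0 0.6
[-12.35701857   3.44114439   3.83744275]
0 [array([276., 107.]), array([276.,  94.])]
0.75 [array([277.,  42.]), array([277.,  28.])]
0.9 [array([277.,  29.]), array([277.,  16.])]
```

View pics/x8.png

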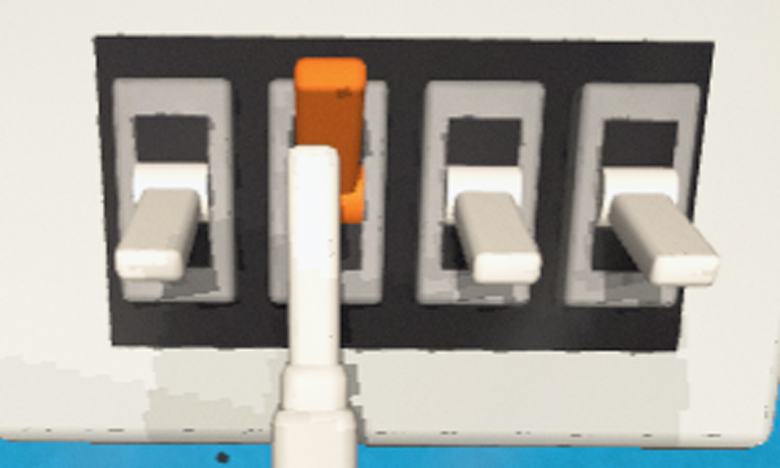

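step_arm --increments '[{"offset": [-20, 0, 0], "delta_rot": [0, 0, 0], "jaw": 0.05}, {"offset": [-50, 0, 0], "delta_rot": [0, 0, 0], "jaw": 0.05}, {"offset": [-60, 0, -30], "delta_rot": [0, 0, 0], "jaw": 0.05}, {"offset": [-60, 0, -60], "delta_rot": [0, 0, 0], "jaw": 0.05}, {"offset": [-60, 0, -60], "delta_rot": [0, 0, 0], "jaw": 0.05}]'

```text
clock: 6.33
ee_pos: [0.4371, -0.0812, 0.15]
tool_rot: [-180.0, -0.4, -8.8]
contact_force: [0.9, -0.3, -1.3]
opening: 0.0125
```

```bash
python3 - <<'E'
from go import *
snap('wrist','w9'); go([.487,-.3808,.12],down(-12.7)); print(get_state()['contact_force'])
E
```

```text
clk 6.38 off [ 94.9 288.8  28.9] rot [-0.03 -0.39  3.9 ] | 305.0 3.9
[ 0.69753188 -0.02457423 -0.67274047]
```

View pics/w9.png

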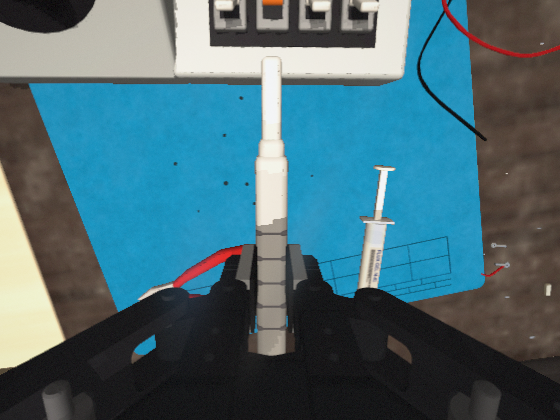

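step_arm --increments '[{"offset": [12, 36, 0], "delta_rot": [0, 0.0, 0.5], "jaw": 0.05}, {"offset": [24, 72, 0], "delta_rot": [0, 0, 1], "jaw": 0.05}, {"offset": [36, 110, 0], "delta_rot": [0, 0, 2], "jaw": 0.05}, {"offset": [48, 147, 5], "delta_rot": [0, 0, 3], "jaw": 0.05}, {"offset": [60, 184, 10], "delta_rot": [0, 0, 3.9], "jaw": 0.05}, {"offset": [72, 220, 15], "delta_rot": [0, 0, 3.9], "jaw": 0.05}, {"offset": [84, 256, 20], "delta_rot": [0, 0, 3.9], "jaw": 0.05}, {"offset": [95, 289, 28], "delta_rot": [0, 0, 3.9], "jaw": 0.05}]'

```text
clock: 7.05
ee_pos: [0.4851, -0.3834, 0.1169]
tool_rot: [180.0, -0.1, -12.7]
contact_force: [1.4, -0.1, 0.3]
opening: 0.0126
```

step_arm --increments '[{"offset": [0, 0, 30], "delta_rot": [0, 0, 0], "jaw": 0.05}, {"offset": [0, 0, 60], "delta_rot": [0, 0, 0], "jaw": 0.05}, {"offset": [0, 0, 80], "delta_rot": [0, 0, 0], "jaw": 0.05}, {"offset": [0, 0, 84], "delta_rot": [0, 0, 0], "jaw": 0.05}, {"offset": [0, 0, 86], "delta_rot": [0, 0, 0], "jaw": 0.05}, {"offset": [0, 0, 86], "delta_rot": [0, 0, 0], "jaw": 0.05}]'

```text
clock: 7.55
ee_pos: [0.485, -0.3808, 0.0318]
tool_rot: [180.0, -0.0, -12.7]
contact_force: [0.1, 0.5, -0.0]
opening: 0.0126
```

```bash
python3 - <<'E'
from go import *
go([.487,-.3808,.023],down(-12.7)); print(get_state()['contact_force'])
E
```

```text
clk 7.55 off [ 1.9 -0.4  8.8] rot [ 0.01 -0.01  0.01] | 9.0 0.0
[ 0.06518751  0.45287155 -0.00281088]
```

step_arm --increments '[{"offset": [0, 0, 3], "delta_rot": [0, 0, 0], "jaw": 0.05}, {"offset": [0, 0, 6], "delta_rot": [0, 0, 0], "jaw": 0.05}, {"offset": [0, 0, 9], "delta_rot": [0, 0, 0], "jaw": 0.05}, {"offset": [0, 0, 9], "delta_rot": [0, 0, 0], "jaw": 0.05}, {"offset": [0, 0, 9], "delta_rot": [0, 0, 0], "jaw": 0.05}]'

```text
clock: 7.97
ee_pos: [0.4849, -0.3804, 0.0231]
tool_rot: [180.0, -0.0, -12.7]
contact_force: [-0.8, 0.1, 0.1]
opening: 0.0124
```

step_arm --increments '[{"offset": [0, 0, 0], "delta_rot": [0, 0, 0], "jaw": 0.2}, {"offset": [0, 0, 0], "delta_rot": [0, 0, 0], "jaw": 0.3}, {"offset": [0, 0, 0], "delta_rot": [0, 0, 0], "jaw": 0.4}, {"offset": [0, 0, 0], "delta_rot": [0, 0, 0], "jaw": 0.4}, {"offset": [0, 0, 0], "delta_rot": [0, 0, 0], "jaw": 0.4}, {"offset": [0, 0, -40], "delta_rot": [0, 0, 0], "jaw": 0.4}, {"offset": [0, 0, -80], "delta_rot": [0, 0, 0], "jaw": 0.4}, {"offset": [0, 0, -120], "delta_rot": [0, 0, 0], "jaw": 0.4}]'

```text
clock: 8.63
ee_pos: [0.4841, -0.3802, 0.1436]
tool_rot: [-180.0, 0.1, -12.7]
contact_force: [0.8, -1.0, 0.6]
opening: 0.0344
```

```bash
python3 - <<'E'
from go import *
snap('wrist','w10'); snap('side','s10')
th=np.radians(35)
G=T(p,[[-10-100*np.sin(th),75,85.5+100*np.cos(th)]])[0]; print(G)
n=np.array([-np.sin(th),0,np.cos(th)]);Rz=Ro.from_euler('z',p[2])
a=cv2.imread('pics/s10.png')[130:270,240:400]
cv2.imwrite('pics/x10.png',cv2.resize(a,None,fx=4,fy=4,interpolation=cv2.INTER_CUBIC))
E
```

```text
[0.55792166 0.0373576  0.1674152 ]
```

View pics/w10.png

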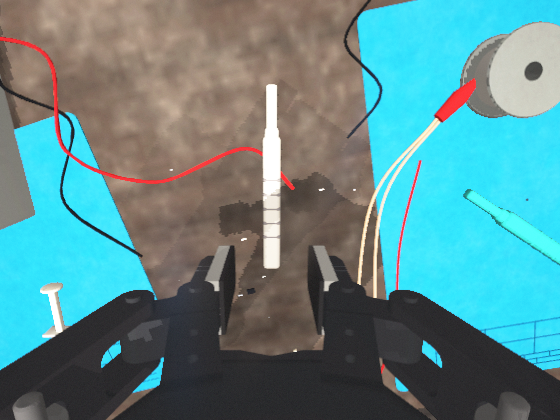

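View pics/x10.png

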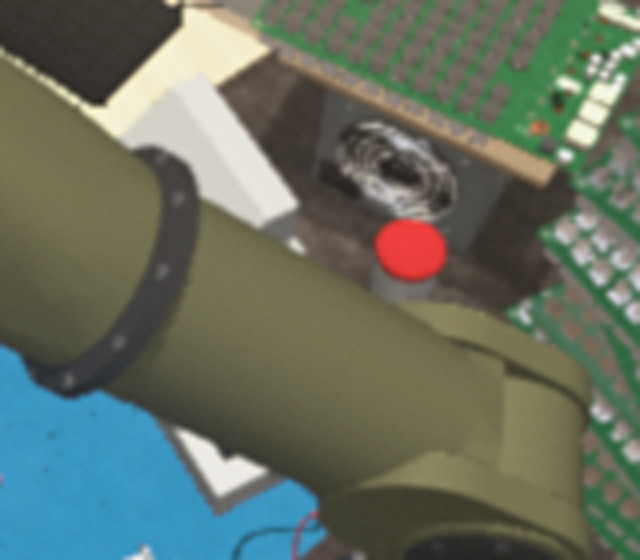

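```bash
cat >> go.py <<'E'
th=np.radians(35)
DC=[-10.,75.,85.5]
def Rt(alpha):
    # dial frame in tester: x upslope, y left, z out
    D=np.array([[np.cos(th),0,-np.sin(th)],[0,1,0],[np.sin(th),0,np.cos(th)]])
    a=np.radians(alpha); L=np.array([[np.cos(a),np.sin(a),0],[np.sin(a),-np.cos(a),0],[0,0,-1]])
    return Ro.from_euler('z',p[2])*Ro.from_matrix(D@L)
def dial(dx,dy,out,alpha):
    D=np.array([[np.cos(th),0,-np.sin(th)],[0,1,0],[np.sin(th),0,np.cos(th)]])
    X=T(p,[np.array(DC)+D@np.array([dx,dy,out])])[0]; return go(X,Rt(alpha),'dial %s'%X.round(3))
E
python3 - <<'E'
from go import *
dial(0,0,110,45); dial(0,0,110,30); print(get_state()['joints'])
E
```

```text
dial [0.552 0.038 0.176] clk 8.73 off [ -29.1 -425.4  -28.3] rot [-12.16  33.33 -47.27] | 427.0 59.1
dial [0.552 0.038 0.176] clk 8.73 off [ -29.1 -425.4  -28.3] rot [ -7.59  34.1  -32.75] | 427.0 47.9
[ 25.7956063   34.24086955  16.59082294  95.40668242 -11.87151964
  51.42903466 -55.72908688]
```

step_arm --increments '[{"offset": [0, -20, -35], "delta_rot": [-1, 3, -4], "jaw": 0.6}, {"offset": [-5, -50, -60], "delta_rot": [-2, 6, -8], "jaw": 0.6}, {"offset": [-8, -88, -70], "delta_rot": [-3, 9, -12], "jaw": 0.6}, {"offset": [-11, -126, -75], "delta_rot": [-4, 12, -16], "jaw": 0.6}, {"offset": [-14, -164, -75], "delta_rot": [-5, 15, -20], "jaw": 0.6}, {"offset": [-17, -202, -75], "delta_rot": [-6, 18, -24], "jaw": 0.6}, {"offset": [-20, -240, -75], "delta_rot": [-7, 20, -28], "jaw": 0.6}, {"offset": [-22, -275, -75], "delta_rot": [-8, 23, -32], "jaw": 0.6}]'

```text
clock: 9.4
ee_pos: [0.5238, -0.1049, 0.2183]
tool_rot: [165.4, -19.5, 22.5]
contact_force: [0.9, 0.4, -0.4]
opening: 0.0515
```

```bash
python3 - <<'E'
from go import *
dial(0,0,110,45);  print(get_state()['joints'])
E
```

```text
dial [0.552 0.038 0.176] clk 9.4 off [  62.2 -134.3   34.8] rot [ -4.53  10.34 -15.27] | 152.0 19.0
[ -3.2643006   13.52350607  11.98323865 123.5496125    0.84962817
  19.20801878 -62.91034192]
```

step_arm --increments '[{"offset": [15, -34, 0], "delta_rot": [-1, 2, -4], "jaw": 0.6}, {"offset": [30, -68, 0], "delta_rot": [-2, 4, -8], "jaw": 0.6}, {"offset": [45, -100, 0], "delta_rot": [-3, 6, -12], "jaw": 0.6}, {"offset": [55, -125, 10], "delta_rot": [-4, 8, -15], "jaw": 0.6}, {"offset": [62, -134, 25], "delta_rot": [-4.5, 10.3, -15.3], "jaw": 0.6}, {"offset": [62, -134, 35], "delta_rot": [-4.5, 10.3, -15.3], "jaw": 0.6}, {"offset": [62, -134, 35], "delta_rot": [-4.5, 10.3, -15.3], "jaw": 0.6}]'

```text
clock: 9.98
ee_pos: [0.5291, -0.0175, 0.1923]
tool_rot: [155.7, -19.3, 36.6]
contact_force: [0.9, 0.1, -0.5]
opening: 0.0514
```

```bash
python3 - <<'E'
from go import *
w=snap('wrist','w11');  dial(0,0,110,45);  print(get_state()['joints'])
D=np.array([[np.cos(th),0,-np.sin(th)],[0,1,0],[np.sin(th),0,np.cos(th)]])
f=lambda v: proj(w,T(p,[np.array(DC)+D@np.array(v)]))[0].round()
print('center',f([0,0,0]),'dot',f([28.3,-28.3,0]),'up rim',f([48,0,0]),'left rim',f([0,48,0]),'down',f([-48,0,0]),'right',f([0,-48,0]))
print('barend 45', f([23*.707,23*.707,34]),'other',f([-23*.707,-23*.707,34]))
E
```

```text
dial [0.552 0.038 0.176] clk 10.03 off [ 43.5 -40.8  16.6] rot [-0.09  6.22 -2.32] | 62.0 6.6
[ -13.55498425   15.31646327    5.48719369  131.17476462   64.51232181
   12.62787708 -127.21524821]
center [217. 134.] dot [270. 131.] up rim [259.  83.] left rim [164.  88.] down [178. 179.] right [264. 176.]
barend 45 [204. 105.] other [212. 176.]
```

View pics/w11.png

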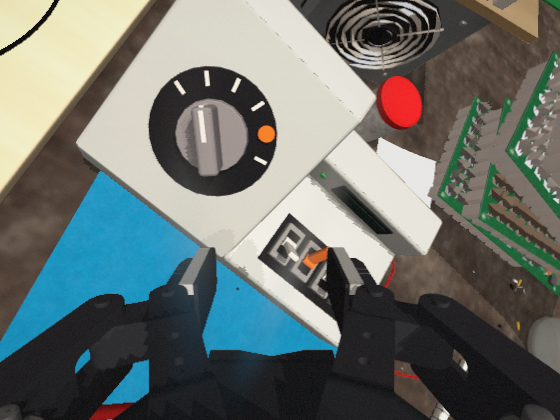

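```bash
sed -i 's/^DC=.*/DC=[-10.8,77.8,84.9]/' go.py; python3 - <<'E'
from go import *
dial(0,0,80,45)
E
```

```text
dial [0.569 0.038 0.15 ] clk 10.03 off [ 48.  -43.5  46.3] rot [-0.09  6.22 -2.32] | 80.0 6.6
```

step_arm --increments '[{"offset": [16, -15, 0], "delta_rot": [0, 0, 0], "jaw": 0.6}, {"offset": [32, -30, 10], "delta_rot": [0, 1, 0], "jaw": 0.6}, {"offset": [48, -43, 20], "delta_rot": [0, 2, -1], "jaw": 0.6}, {"offset": [48, -43, 35], "delta_rot": [0, 4, -2], "jaw": 0.6}, {"offset": [48, -43, 46], "delta_rot": [0, 6.2, -2.3], "jaw": 0.6}, {"offset": [48, -43, 46], "delta_rot": [0, 6.2, -2.3], "jaw": 0.6}, {"offset": [48, -43, 46], "delta_rot": [0, 6.2, -2.3], "jaw": 0.6}]'

```text
clock: 10.62
ee_pos: [0.5571, 0.0348, 0.1384]
tool_rot: [154.7, -19.8, 40.8]
contact_force: [-0.1, 0.5, -0.9]
opening: 0.0516
```

```bash
python3 - <<'E'
from go import *
dial(0,0,80,45);  print(get_state()['joints'])
E
```

```text
dial [0.569 0.038 0.15 ] clk 10.62 off [14.8  7.6 -4.6] rot [-0.69  4.15  0.95] | 17.0 4.3
[   4.86218999   24.90159584  -27.20404896  131.51792691   96.40778917
   26.90647092 -161.20443009]
```

step_arm --increments '[{"offset": [10, 5, -5], "delta_rot": [0, 0, -7], "jaw": 0.6}, {"offset": [15, 8, -15], "delta_rot": [0, 0, -14], "jaw": 0.6}, {"offset": [15, 8, -20], "delta_rot": [0, 0, -21], "jaw": 0.6}, {"offset": [15, 8, -20], "delta_rot": [0, 0, -28], "jaw": 0.6}, {"offset": [15, 8, -20], "delta_rot": [0, 0, -35], "jaw": 0.6}, {"offset": [15, 8, -20], "delta_rot": [0, 0, -42], "jaw": 0.6}, {"offset": [15, 8, -20], "delta_rot": [0, 0, -49], "jaw": 0.6}, {"offset": [15, 8, -20], "delta_rot": [0, 0, -56], "jaw": 0.6}]'

```text
clock: 11.28
ee_pos: [0.5616, 0.0389, 0.1645]
tool_rot: [149.2, 8.1, 89.5]
contact_force: [-0.2, 0.4, 0.6]
opening: 0.0516
```

```bash
python3 - <<'E'
from go import *
dial(0,0,90,165);  print(get_state()['joints'])
E
```

```text
dial [0.563 0.039 0.159] clk 11.28 off [ 1.3 -1.6  5.8] rot [ -4.44  -0.47 -63.56] | 6.0 63.7
[  3.45218095  21.90380033 -25.28796689 129.07641187  85.46630323
  25.24405466 -94.68099199]
```

step_arm --increments '[{"offset": [0, 0, 0], "delta_rot": [-0.5, 0, -7], "jaw": 0.6}, {"offset": [0, 0, 0], "delta_rot": [-1, 0, -14], "jaw": 0.6}, {"offset": [0, 0, 0], "delta_rot": [-1.5, 0, -21], "jaw": 0.6}, {"offset": [0, 0, 0], "delta_rot": [-2, 0, -28], "jaw": 0.6}, {"offset": [0, 0, 0], "delta_rot": [-2.5, 0, -35], "jaw": 0.6}, {"offset": [0, 0, 0], "delta_rot": [-3, 0, -42], "jaw": 0.6}, {"offset": [0, 0, 0], "delta_rot": [-3.5, 0, -49], "jaw": 0.6}, {"offset": [0, 0, 0], "delta_rot": [-4, 0, -56], "jaw": 0.6}]'

```text
clock: 11.95
ee_pos: [0.5616, 0.0388, 0.1645]
tool_rot: [165.3, 31.7, 144.3]
contact_force: [-0.0, -0.6, 0.0]
opening: 0.051
```

```bash
python3 - <<'E'
from go import *
dial(0,0,90,225);  print(get_state()['joints'])
E
```

```text
dial [0.563 0.039 0.159] clk 11.95 off [ 2.2 -0.1  5.6] rot [-6.000e-02 -4.200e-01 -6.757e+01] | 6.0 67.6
[  3.14266866  21.5694964  -23.33976538 132.29992802 102.36628238
  23.0221199  -54.51275528]
```

step_arm --increments '[{"offset": [0, 0, 0], "delta_rot": [0, 0, -7], "jaw": 0.6}, {"offset": [0, 0, 0], "delta_rot": [0, 0, -14], "jaw": 0.6}, {"offset": [0, 0, 0], "delta_rot": [0, 0, -21], "jaw": 0.6}, {"offset": [0, 0, 0], "delta_rot": [0, 0, -28], "jaw": 0.6}, {"offset": [0, 0, 0], "delta_rot": [0, 0, -35], "jaw": 0.6}, {"offset": [0, 0, 0], "delta_rot": [0, 0, -42], "jaw": 0.6}, {"offset": [0, 0, 0], "delta_rot": [0, 0, -49], "jaw": 0.6}, {"offset": [2, 0, 0], "delta_rot": [0, 0, -56], "jaw": 0.6}]'

```text
clock: 12.62
ee_pos: [0.5607, 0.0396, 0.1638]
tool_rot: [-159.0, 28.3, -150.2]
contact_force: [-1.1, 0.0, 0.0]
opening: 0.051
```

step_arm --increments '[{"offset": [0, 0, 0], "delta_rot": [0, 0, -7], "jaw": 0.6}, {"offset": [0, 0, 0], "delta_rot": [0, 0, -11], "jaw": 0.6}, {"offset": [0, 0, 0], "delta_rot": [0, 0, -11], "jaw": 0.6}]'

```text
clock: 12.87
ee_pos: [0.5605, 0.04, 0.1636]
tool_rot: [-154.2, 23.9, -139.0]
contact_force: [0.0, -0.1, 0.4]
opening: 0.0512
```

```bash
cat > chk.py <<'E'
from go import *
def chk(fn):
    w=snap('wrist',fn);  print(get_state()['joints'].round(),get_state()['ee_pos'])
    D=np.array([[np.cos(th),0,-np.sin(th)],[0,1,0],[np.sin(th),0,np.cos(th)]])
    f=lambda v: proj(w,T(p,[np.array(DC)+D@np.array(v)]))[0].round()
    print('center',f([0,0,0]),'dot',f([28.3,-28.3,0]),'up rim',f([48,0,0]),'left rim',f([0,48,0]),'down',f([-48,0,0]),'right',f([0,-48,0]))
    print('barend 45', f([23*.707,23*.707,34]),'other',f([-23*.707,-23*.707,34]))
    st=get_state(); print('tcp px',proj(w,[st['ee_pos']])[0].round(), 'z+',proj(w,[st['ee_pos']+.05*Ro.from_euler('xyz',st['tool_rot'],degrees=True).apply([0,0,1])])[0].round())
E
python3 - <<'E'
from chk import *
dial(0,0,90,225); chk('w12')
E
```

```text
dial [0.563 0.039 0.159] clk 12.87 off [0.5 0.2 5.7] rot [ 0.14 -0.34 -0.73] | 6.0 0.8
[ -6.  21. -12. 133. 107.  19.   7.] [0.56055662 0.04009678 0.16369016]
center [270. 215.] dot [212. 216.] up rim [224. 261.] left rim [317. 260.] down [319. 166.] right [218. 168.]
barend 45 [270. 267.] other [269. 194.]
tcp px [269. 282.] z+ [269. 239.]
```

View pics/w12.png

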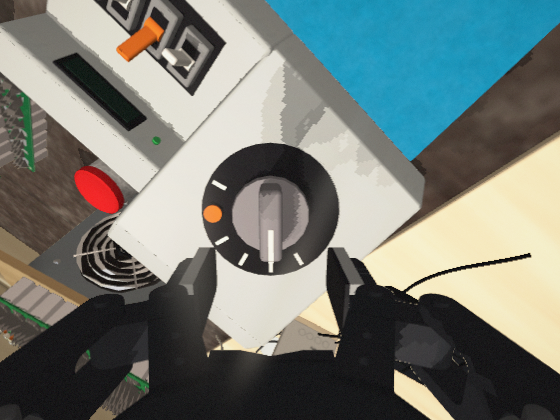

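step_arm --increments '[{"offset": [0, 0, 25], "delta_rot": [0, 0, -0.5], "jaw": 0.5}, {"offset": [0, 0, 45], "delta_rot": [0, 0, -0.5], "jaw": 0.5}, {"offset": [0, 0, 55], "delta_rot": [0, 0, -0.5], "jaw": 0.45}, {"offset": [0, 0, 60], "delta_rot": [0, 0, -0.5], "jaw": 0.45}, {"offset": [0, 0, 61], "delta_rot": [0, 0, -0.5], "jaw": 0.45}, {"offset": [0, 0, 61], "delta_rot": [0, 0, -0.5], "jaw": 0.45}]'

```text
clock: 13.42
ee_pos: [0.5948, 0.0348, 0.1134]
tool_rot: [-154.1, 23.9, -138.8]
contact_force: [-0.8, -0.2, -0.0]
opening: 0.0385
```

```bash

python3 - <<'E'
from chk import *
dial(0,0,33,225); chk('w13')
E
```

```text
dial [0.596 0.034 0.112] clk 13.42 off [ 0.3 -0.1  1.6] rot [ 0.16 -0.31 -0.49] | 2.0 0.6
[ -0.  29. -17. 131. 120.  24.  -4.] [0.59476181 0.03498477 0.11382378]
center [269. 249.] dot [192. 250.] up rim [207. 308.] left rim [331. 306.] down [337. 184.] right [199. 185.]
barend 45 [269. 328.] other [268. 228.]
tcp px [269. 283.] z+ [269. 240.]
```

View pics/w13.png

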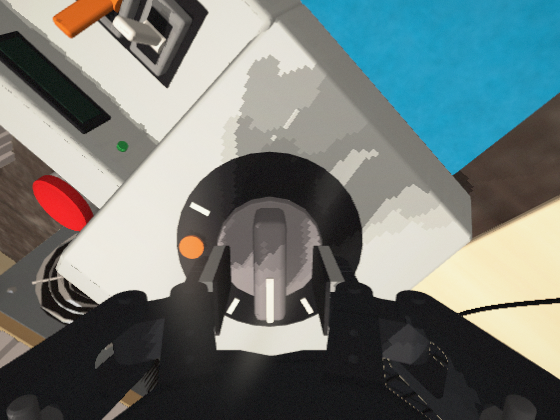

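step_arm --increments '[{"offset": [0, 0, 0], "delta_rot": [0, 0, 0], "jaw": 0.25}, {"offset": [0, 0, 0], "delta_rot": [0, 0, 0], "jaw": 0.1}, {"offset": [0, 0, 0], "delta_rot": [0, 0, 0], "jaw": 0.05}, {"offset": [0, 0, 0], "delta_rot": [0, 0, 0], "jaw": 0.05}, {"offset": [0, 0, 0], "delta_rot": [0, 0, 0], "jaw": 0.05}]' --force 40

```text
clock: 13.88
ee_pos: [0.5952, 0.0348, 0.1148]
tool_rot: [-153.9, 24.0, -138.7]
contact_force: [-2.4, -0.2, 5.5]
opening: 0.0132
```

step_arm --increments '[{"offset": [0, 0, 0], "delta_rot": [0, 0, 5], "jaw": 0.05}, {"offset": [0, 0, 0], "delta_rot": [0, 0, 10], "jaw": 0.05}, {"offset": [0, 0, 0], "delta_rot": [0, 0, 15], "jaw": 0.05}, {"offset": [0, 0, 0], "delta_rot": [0, 0, 20], "jaw": 0.05}, {"offset": [0, 0, 0], "delta_rot": [0, 0, 25], "jaw": 0.05}, {"offset": [0, 0, 0], "delta_rot": [0, 0, 30], "jaw": 0.05}]'

```text
clock: 14.38
ee_pos: [0.5957, 0.0332, 0.1153]
tool_rot: [-170.0, 33.7, -171.6]
contact_force: [-2.4, -4.3, 7.8]
opening: 0.0129
```

```bash

python3 - <<'E'
from chk import *
dial(0,0,33,135); chk('w14')
E
```

```text
dial [0.596 0.034 0.112] clk 14.38 off [1.9 1.6 2.5] rot [-2.800e-01  1.000e-02  5.926e+01] | 4.0 59.3
[  5.  30. -25. 131. 116.  28. -29.] [0.59573302 0.03317519 0.11523363]
center [272. 247.] dot [208. 282.] up rim [251. 324.] left rim [360. 268.] down [297. 157.] right [181. 225.]
barend 45 [299. 319.] other [243. 233.]
tcp px [268. 283.] z+ [269. 240.]
```

View pics/w14.png

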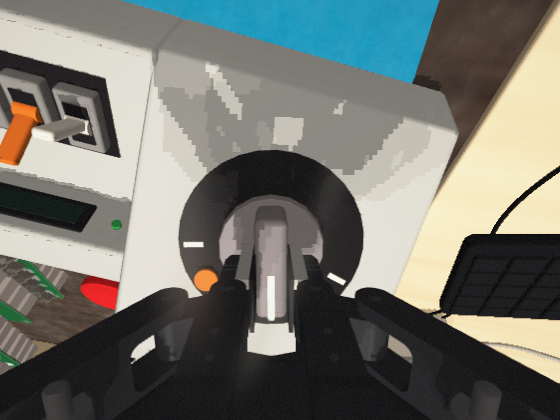

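step_arm --increments '[{"offset": [0, 0, -1], "delta_rot": [0, 0, 6], "jaw": 0.05}, {"offset": [0, 0, -1], "delta_rot": [0, 0, 12], "jaw": 0.05}, {"offset": [0, 0, -1], "delta_rot": [0, 0, 18], "jaw": 0.05}, {"offset": [0, 0, -1], "delta_rot": [0, 0, 24], "jaw": 0.05}, {"offset": [0, 0, -1], "delta_rot": [0, 0, 30], "jaw": 0.05}, {"offset": [0, 0, -1], "delta_rot": [0, 0, 36], "jaw": 0.05}, {"offset": [0, 0, -1], "delta_rot": [0, 0, 42], "jaw": 0.05}, {"offset": [0, 0, -1], "delta_rot": [0, 0, 48], "jaw": 0.05}]'

```text
clock: 15.1
ee_pos: [0.595, 0.0305, 0.1152]
tool_rot: [159.1, 28.6, 131.7]
contact_force: [-2.7, -10.4, 3.0]
opening: 0.0129
```

step_arm --increments '[{"offset": [0, 0, 0], "delta_rot": [0, 0, 5], "jaw": 0.05}, {"offset": [0, 0, 0], "delta_rot": [0, 0, 10], "jaw": 0.05}, {"offset": [0, 0, 0], "delta_rot": [0, 0, 11.5], "jaw": 0.05}, {"offset": [0, 0, 0], "delta_rot": [0, 0, 11.5], "jaw": 0.05}, {"offset": [0, 0, 0], "delta_rot": [0, 0, 11.5], "jaw": 0.05}]'

```text
clock: 15.52
ee_pos: [0.5945, 0.0301, 0.1149]
tool_rot: [154.1, 24.1, 120.2]
contact_force: [-0.9, -10.3, 2.3]
opening: 0.0129
```

```bash

python3 - <<'E'
from chk import *
dial(0,0,33,135); chk('w15')
E
```

```text
dial [0.596 0.034 0.112] clk 15.52 off [4.1 2.1 2.6] rot [-0.53  0.31 -0.14] | 5.0 0.6
[ 14.  32. -38. 131. 110.  35. -82.] [0.59450963 0.03004741 0.11486854]
center [275. 244.] dot [275. 311.] up rim [337. 302.] left rim [344. 179.] down [206. 179.] right [213. 301.]
barend 45 [330. 274.] other [220. 274.]
tcp px [270. 285.] z+ [270. 241.]
```

View pics/w15.png

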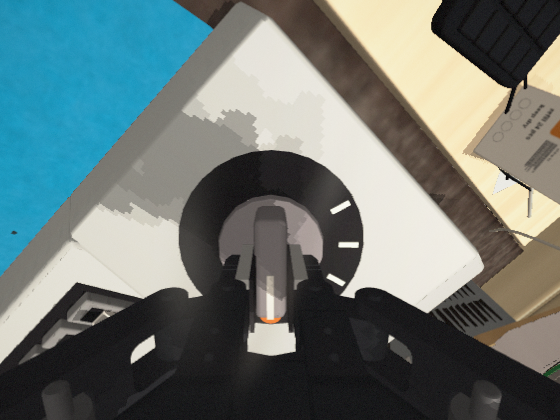

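step_arm --increments '[{"offset": [-2, -1, 0], "delta_rot": [0, 0, 0], "jaw": 0.05}, {"offset": [-2, -1, 0], "delta_rot": [0, 0, 0], "jaw": 0.05}, {"offset": [-2, -1, 0], "delta_rot": [0, 0, 0], "jaw": 0.05}]'

```text
clock: 15.82
ee_pos: [0.5945, 0.0299, 0.1149]
tool_rot: [154.1, 24.0, 120.4]
contact_force: [-1.3, -7.1, 0.2]
opening: 0.0135
```

step_arm --increments '[{"offset": [0, 0, 0], "delta_rot": [0, 0, 0], "jaw": 0.25}, {"offset": [0, 0, 0], "delta_rot": [0, 0, 0], "jaw": 0.4}, {"offset": [0, 0, 0], "delta_rot": [0, 0, 0], "jaw": 0.5}, {"offset": [0, 0, 0], "delta_rot": [0, 0, 0], "jaw": 0.5}, {"offset": [0, 0, -15], "delta_rot": [0, 0, 0], "jaw": 0.5}, {"offset": [0, 0, -40], "delta_rot": [0, 0, 0], "jaw": 0.5}, {"offset": [0, 0, -75], "delta_rot": [0, 0, 0], "jaw": 0.5}, {"offset": [0, 0, -80], "delta_rot": [0, 0, 0], "jaw": 0.5}]'

```text
clock: 16.48
ee_pos: [0.5484, 0.0421, 0.184]
tool_rot: [153.8, 23.9, 120.8]
contact_force: [-0.5, 0.3, 0.0]
opening: 0.0429
```

step_arm --increments '[{"offset": [0, 0, -10], "delta_rot": [0, 0, 0], "jaw": 0.5}, {"offset": [0, 0, -20], "delta_rot": [0, 0, 0], "jaw": 0.5}, {"offset": [0, 0, -20], "delta_rot": [0, 0, 0], "jaw": 0.5}, {"offset": [0, 0, -20], "delta_rot": [0, 0, 0], "jaw": 0.5}]'

```text
clock: 16.82
ee_pos: [0.5388, 0.0422, 0.1975]
tool_rot: [153.9, 23.9, 120.7]
contact_force: [-0.1, 0.6, -0.7]
opening: 0.0425
```

```bash

python3 - <<'E'
from chk import *
chk('w16'); snap('side','s16'); snap('scene','sc16')
E
```

```text
[ 13.  18. -38. 133.  90.  27. -65.] [0.53878708 0.04194476 0.1968978 ]
center [270. 200.] dot [270. 246.] up rim [310. 240.] left rim [313. 159.] down [227. 159.] right [230. 239.]
barend 45 [302. 212.] other [238. 212.]
tcp px [269. 284.] z+ [270. 241.]
```

View pics/w16.png

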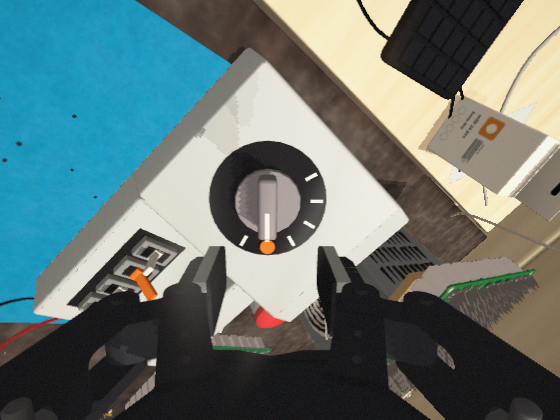

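View pics/s16.png

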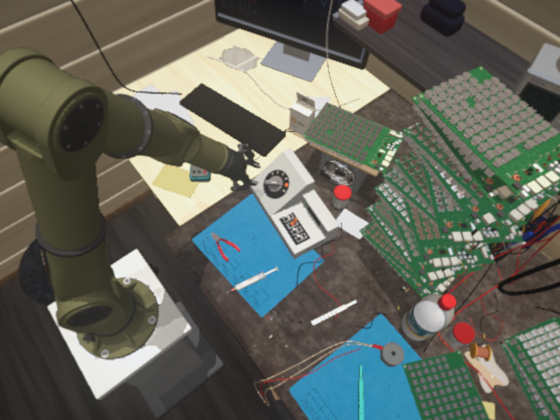

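```bash

python3 - <<'E'
from chk import *
a=cv2.imread('pics/s16.png')[140:260,240:350]
cv2.imwrite('pics/x16.png',cv2.resize(a,None,fx=5,fy=5,interpolation=cv2.INTER_CUBIC)); s=load('s16')
for q in (0,.75,.9):
    a=q-np.radians(26); print(q,(proj(s,T(p,[[-30+30*np.sin(a),-60.5+2.8,52+30*np.cos(a)]]))[0]-[240,140])*5)
E
```

```text
0 [242.75029979 404.95449637]
0.75 [273.30837443 388.04940615]
0.9 [278.97337465 386.31579093]
```

View pics/x16.png

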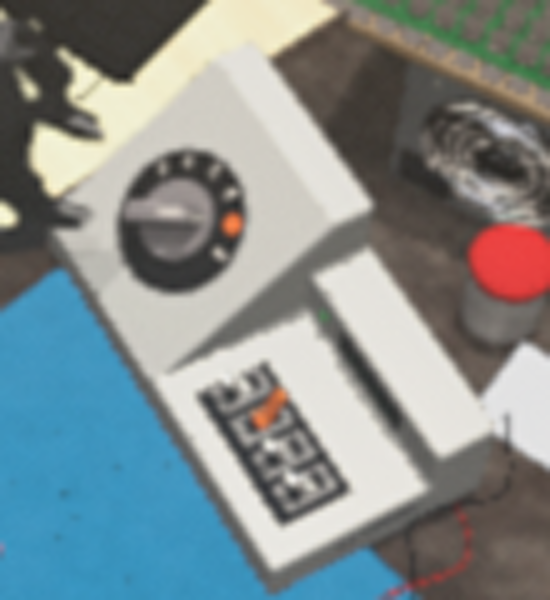

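```bash
python3 -c "
from station import finish_job; print(finish_job())"
```

```text
the job is handed in; nothing more can be done
None
```

I did all three steps and handed the job in at about 17 s on the clock. `finish_job` gives no verdict, so the results below come from my own camera and force checks.

- **Orange lever:** I gripped the white stylus, lifted it and pushed the lever over with its tip until the force rose to about 13 N. The close camera view put it at roughly 0.85–0.9 rad. It still leaned back in the last pictures, and the white levers were unmoved.
- **Stylus:** it is back flat on the bench within a few millimetres of where it started, and the gripper has let go of it.
- **Dial knob:** I turned it 90° clockwise, from the second click-stop to the orange dot. After I let go, the white pointer lined up with the dot.
- **Arm and other objects:** the arm stands clear of the tester, with about 0 N on the tool. The bystanders in the last side picture looked in place; I didn't measure them. The arm partly hides the multimeter, and I didn't look for the chip case.

Three readings did not fully agree:

- **Tester position:** it differed by about 3 mm sideways between my first fit and the closer views. I corrected the push and the knob grasp for this.
- **Stylus width:** the gripper read about 12.5 mm on the 14 mm handle.
- **Knob side load:** there was up to about 10 N on the gripper during the knob turn. I eased it to about 7 N before opening the jaws.

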